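# Set the length stop against the pinned end stop

## Task

Set the sliding length stop on the cutting rail for the next batch: press its middle down with the fingertips to free the brake and, keeping it pressed, push it along the rail until it rests against the end stop that carries the round-headed pin. Then let the middle spring back up and move clear. Do not force the stop along with its brake on, pick nothing up, and leave the offcut, screwdriver and jar where they are.

Things in the scene. Friction and masses are not known exactly. Their poses are not given: they have to be found in the camera images.
- rail: The cutting rail: a plywood base 480 mm long, 110 wide, 18 thick on the bench, with a T-shaped aluminium rail 440 mm long and 44 wide along its middle, rail top 42 mm above the bench. Origin: centre of the base's underside, on the bench. Its y axis runs along the rail, x across it, z up. It is fixed, but its place and yaw differ each time (yaw within 0.35 rad of zero, when the rail lies across in front of the robot).
- length_stop (a joint): Position of the sliding length stop along the rail's +y, in m; 0 is the middle of the rail. The stop is a grey slider 80 mm long (along the rail) and 68 wide that straddles the rail between the two end stops: a 12 mm thick end block at each end, tops 74 mm above the bench, with a sunk middle between them. The brake holds it against pushes of up to 20 N or more; with the brake freed it slides with 1 to 2 N and stays where it is left. It is captive on the rail.
- length_stop_mid (a point): Middle of the length stop along and across the rail, 44 mm above the bench (not itself touchable: the key covers it). Its end faces are 40 mm from here along the rail.
- key (a joint): How far the length stop's middle (the brake key) is pressed down, in m: within 0.001 of 0 when up (brake on), 0.006 when fully down. A spring pushes it up: the force grows from about 1 N to 6 or 7 N over the first 0.0035, and about 8 N holds it fully down. Pressing eases the brake gradually, and it is quite free once the key is beyond about 0.0035 to 0.004, so press it nearly or fully down; let go, it springs up and the brake holds again.
- key_top (a point): Centre of the top face of the brake key, the length stop's sunk black rubber middle: a flat pad 55 mm across the rail and 52 mm along it, 68 mm above the bench when up and 62 mm when fully down. The end blocks stand 6 mm above it when up, with 56 mm clear between them along the rail, and can take the sideways push. The point moves with the pad.
- pin_stop: The end stop to push against: an aluminium block fixed on the rail, 56 mm across the rail, 24 mm along it, top 68 mm above the bench, with an upright dark steel pin on its top whose round head is 22 mm wide and reaches 90 mm above the bench. It may be at either end of the rail. Origin: middle of the block's underside, on the rail's centre line, 42 mm above the bench. When the length stop rests against it, length_stop_mid is 52 mm from this origin horizontally.
- flat_stop: The other end stop, the same block without a pin, at the opposite end. Origin as for the pinned one.
- offcut: Loose dark hardwood offcut 45 x 120 x 20 mm lying beyond the rail. Origin: centre of its underside. Leave alone.
- screwdriver: Loose screwdriver lying beyond the rail. Leave alone.
- glue_jar: Loose jar 52 mm wide and 70 mm tall, standing on the robot's side of the rail. Origin: centre of its underside. Leave alone.

How it is judged (in metres and radians):
On the way, in this order (a step that is already met when the one before it is completed fails the run):
1. the length stop's middle is pressed down, freeing the brake (value of joint key above 0.003 m), for 0.1 s.
2. the length stop has been pushed up against the pinned end stop (horizontal distance between length_stop_mid and pin_stop below 0.056 m), for 0.1 s.
At the end, for the whole second after the job is handed in: The length stop rests against the pinned end stop (gap under 4 mm), its middle has sprung back up (within 1 mm) and it is at rest (horizontal distance between length_stop_mid and pin_stop below 0.056 m and value of joint key below 0.001 m and velocity of joint length_stop between -0.005 and 0.005 m/s); the robot touches nothing.
It fails at once if the length stop is forced along the rail (over 10 mm/s) with its middle not pressed (value of joint key below 0.001 m and (velocity of joint length_stop above 0.01 m/s or velocity of joint length_stop below -0.01 m/s)).
It fails at once if the offcut, screwdriver or jar is lifted or moved more than 15 mm (distance of any of offcut, screwdriver, glue_jar from where it was at the start of the episode above 0.015 m).
It also fails if it takes over 38 s, if anything falls off the work surface, if the arm or the gripper's body presses on something with over 40 N, if the wrist force passes 120 N, or if a joint passes its speed limit or range.

## Robot

A 6-joint arm with a two-finger parallel gripper is mounted at the origin on the work surface. World frame = base frame: x ahead of the robot, y to its left, z up, the work surface at z = 0. Lengths are in m, angles in degrees, forces in N, time in s.
With the tool pointing down it reaches from about 0.375 to 0.9 m from the base axis. Payload 3.1 kg.
Tool frame: the origin (TCP) lies at the very end of the fingers, on their centre line; the grasp point (between the pads) lies 19 mm behind it; z points along the fingers, y is the line along which they close (so a half turn about z gives the same grasp; the last joint's range is limited). The gripper opens to 87 mm and grips with 3 to 60 N. Pads are 19 mm wide; open, the fingers measure 117 mm over their backs; the gripper's body (75 mm by 190 mm) begins 51 mm behind the grasp point.
Start: joints at [-83.05, 30.224, 82.088, -0, 67.689, -10.227], TCP at [0.185, -0.597, 0.223] pointing down, gripper open.
Joint ranges: [-176.69, 176.69], [-43.24, 126.21], [12.49, 139.97], [-82, 262], [0, 151.66], [-163.58, 163.58]. Speed limits (degrees/s): [159.86, 159.86, 180, 180, 180, 180].

## Interface

Orientations are given as a 3x3 rotation matrix whose columns are the frame's x, y, z axes.
In Python, from rig import bot gives the robot as it stands.
- The arm moves only by the tool move_arm, never from a script. Its argument "increments" is a list of rows, each an object with "xyz": the shift along the tool's x, y, z in mm, a list of three; "roll": the turn about the tool's z in rad; "grip": the opening in per cent of the stroke, from 0 (shut) to 100 (fully open). A call has 1 to 5 rows; each row shifts and turns the commanded pose from where the row before left it, along the tool's axes as they then stand; what a row does not reach is not made up. A row lasts 1/12 s, in which the tool goes at most 41.7 mm and 7.16 degrees, less where a joint would pass 70% of its speed; a pose out of reach is approached as far as the arm can. A call is refused whole if a number of a shift passes 41.7 or a number of a turn 0.125, either way. A call with a gripper value outside its range is refused whole. The fingers move at their own pace and stop on an object; the grip force is fixed at half the most. Time passes only in rows, so rows that do not move let the fingers close. It gives the time, the measured TCP pose, the force, the opening and the grip force at its end, in the units of the state.
- bot.read_state(): the state, without advancing time (a new reading comes with each control period).
- bot.capture(name): name is "side" or "top" or "wrist"; returns (picture, depth): 384x512x3 uint8, red, green, blue; 384x512 float32, m along the optical axis (not along the pixel's ray), 0 where there is no reading.
- bot.camera_model(name): a dict with "intrinsics" (3x3 intrinsics, pixels), "rvec" (rotation vector, rad) and "tvec" (3), from world to camera coordinates, as OpenCV has them; the wrist camera has in their place "tool_from_camera" (4x4, takes a point from camera to tool coordinates, whose origin is the TCP and whose axes are the flange's). Camera axes: x right, y down, z forward; pixel columns grow to the right and rows downward; lengths in m; the calibration is good to about 2 mm. A picture is of the moment at which its call begins: read the wrist's pose just before it. camera_model takes no time and is no camera call.
- bot.hand_in(): hands the job in; it is judged then, once.
Trained networks look in the newest picture that a camera, given by its name, has taken for a name from the list of things; names that differ only in an ending like _2 or _b are one class to them, and where a whole thing is asked for, a point or a joint stands for the part that bears it (a point fixed in the world has none). Each returns a list of dicts, best first, with "conf" (0 to 1); they miss things now and then, are a little off and sometimes report something else, mostly with a low value. They report only what shows in the picture. A call takes as long as a camera call.
- bot.spot_in(label, camera): "at" ([x, y, z] in m, in the coordinates of the camera as it stood for that picture, good to about 4 mm: the middle of the surface that is visible of it).
- bot.trace(label, camera): "mask" (384x512 bool, what is visible of it).
The state is a dict: "time_s": time; "joint_positions": joint angles; "qvel": joint speeds; "tau": joint torques, N m; "position": TCP position; "tcp_rot": TCP orientation; "force": force on the tool from outside, world axes, zero at the start; "moment": the same for the moment, N m; "opening": opening from 0.0 (shut) to 1.0 (fully open); "grasp_force": force on a finger pad.
Only numpy, scipy, OpenCV 4.12 (cv2) and the standard library are available. Lean on these libraries where they do the work, as an engineer would, in place of code of your own. Each camera call takes 0.05 s, during which the arm holds its last target. There are 200 camera calls.

## Working session

There is one attempt and no reset: what is moved stays moved. The work goes in short steps, Python scripts to look and compute and a tool call to move; the robot and the scene stay as the last step left them, time stands still between calls to the robot, and variables do not carry over. Pictures are saved under pics/ and viewed, at most 10 in all, crops included, and the job is handed in when it is done.

Besides the shell and the picture viewer there is one more tool, called after "Emit:" as name(argument=value, ...), one argument or row to a line, values as JSON. move_arm: Moves the arm, as the interface text tells. Its arguments: {"type":"object","properties":{"increments":{"type":"array"}},"required":["increments"]}

```bash
mkdir -p pics; cat > h.py <<'E'
import numpy as np, cv2
from rig import bot
def w2c(name):
    m=bot.camera_model(name); R=cv2.Rodrigues(np.array(m["rvec"],float))[0]; return R,np.array(m["tvec"],float).ravel(),np.array(m["intrinsics"])
def cam2world(p,name):
    R,t,K=w2c(name); return (np.asarray(p)-t)@R
def mask_pts(mask,depth,name):
    R,t,K=w2c(name); v,u=np.nonzero(mask&(depth>0)); z=depth[v,u]
    return (np.c_[(u-K[0,2])/K[0,0]*z,(v-K[1,2])/K[1,1]*z,z]-t)@R
E
python3 - <<'E'
from h import *
np.set_printoptions(precision=4,suppress=True)
ims=[]
for n in ["top","side"]:
    im,d=bot.capture(n); ims.append(im)
    for l in ["length_stop","key_top","pin_stop","flat_stop","rail","glue_jar","offcut","screwdriver"]:
        for s in bot.spot_in(l,n)[:2]: print(n,l,round(s["conf"],2),cam2world(s["at"],n))
    if n=="top":
        for l in ["length_stop","pin_stop","flat_stop","rail"]:
            t=bot.trace(l,n)
            if t:
                p=mask_pts(t[0]["mask"],d,n); 
                print(l,len(p),p.mean(0),np.percentile(p,[2,50,98],axis=0).ravel())
cv2.imwrite("pics/a.png",cv2.cvtColor(cv2.resize(np.hstack(ims),(800,300)),cv2.COLOR_RGB2BGR))
cv2.imwrite("pics/top.png",cv2.cvtColor(cv2.resize(ims[0],(800,600)),cv2.COLOR_RGB2BGR))
s=bot.read_state(); print(s["time_s"],s["tcp_rot"],s["force"])
E
```

```text
top length_stop 0.67 [0.5334 0.0717 0.0676]
top key_top 0.8 [0.5325 0.07   0.07  ]
top pin_stop 0.61 [0.493  0.1948 0.0736]
top rail 0.95 [0.5369 0.0543 0.0198]
top glue_jar 0.86 [0.3834 0.1005 0.0666]
top offcut 0.79 [0.62   0.2114 0.0203]
top offcut 0.65 [0.5361 0.0552 0.0228]
length_stop 1384 [0.534  0.0697 0.0669] [0.4963 0.0282 0.0188 0.5342 0.0702 0.0688 0.5724 0.1099 0.0762]
pin_stop 423 [0.4888 0.1921 0.0693] [0.4621 0.1763 0.0362 0.4893 0.1916 0.0686 0.5152 0.2108 0.091 ]
flat_stop 356 [ 0.5897 -0.0861  0.0669] [ 0.5641 -0.1034  0.0493  0.589  -0.0855  0.0682  0.6155 -0.0692  0.0711]
rail 10671 [0.5393 0.053  0.0316] [ 0.4327 -0.1708  0.0156  0.5384  0.0546  0.02    0.6488  0.2704  0.0745]
side length_stop 0.93 [0.5297 0.0574 0.0672]
side key_top 0.6 [0.5322 0.0703 0.0681]
side pin_stop 0.92 [0.4879 0.187  0.0626]
side flat_stop 0.76 [ 0.5855 -0.0968  0.0665]
side rail 0.66 [ 0.5501 -0.0127  0.0185]
side glue_jar 0.93 [0.3821 0.0868 0.0474]
side offcut 0.66 [0.6245 0.2023 0.0208]
side offcut 0.2 [0.5327 0.0705 0.0688]
side screwdriver 0.71 [ 0.7375 -0.0816  0.0201]
side screwdriver 0.27 [0.5303 0.0708 0.0698]
1.1 [[ 0.9554  0.2953 -0.    ]
 [ 0.2953 -0.9554  0.    ]
 [-0.     -0.     -1.    ]] [ 0.2896 -0.154  -0.3021]
```

View pics/top.png

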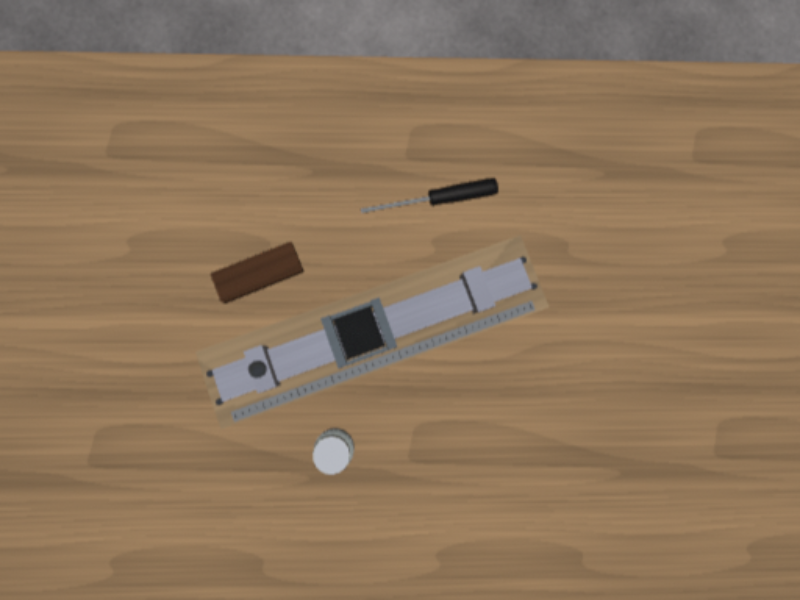

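View pics/a.png

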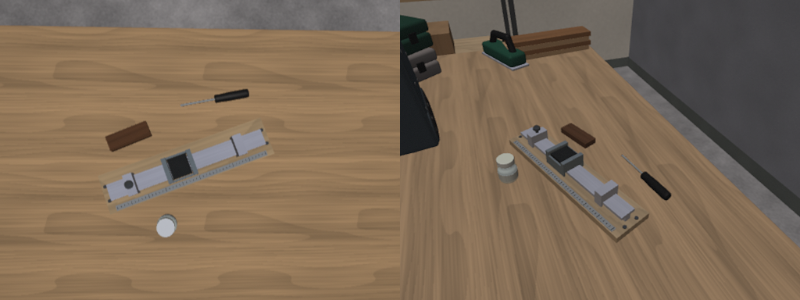

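The pinned stop is on the left in the top view, at (257,369), which is the +y end. The length stop is at (358,332) and the flat stop at (478,288). That gives a rail yaw of about 20° and about 78 mm of travel. I'm moving above the key with the fingers shut and the tool's y axis along the rail.

Emit:
move_arm(
  increments=[
    {"xyz":[0,0,0],"roll":-0.05,"grip":0},
    {"xyz":[29.2,-26.7,0],"roll":0,"grip":0},
    {"xyz":[29.2,-26.7,0],"roll":0,"grip":0},
    {"xyz":[29.2,-26.7,0],"roll":0,"grip":0},
    {"xyz":[29.2,-26.7,0],"roll":0,"grip":0},
  ],
)

```text
time_s: 1.52
position: [0.2581, -0.4553, 0.2225]
tcp_rot: [[0.94, 0.342, 0.0], [0.342, -0.94, 0.0], [0.0, 0.0, -1.0]]
force: [1.6, -0.4, 0.1]
opening: 0.708
grasp_force: 0.0
```

Emit:
move_arm(
  increments=[
    {"xyz":[29.2,-26.7,0],"roll":0,"grip":0},
    {"xyz":[29.2,-26.7,0],"roll":0,"grip":0},
    {"xyz":[29.2,-26.7,0],"roll":0,"grip":0},
    {"xyz":[29.2,-26.7,0],"roll":0,"grip":0},
    {"xyz":[29.2,-26.7,0],"roll":0,"grip":0},
  ],
)

```text
time_s: 1.93
position: [0.3497, -0.2797, 0.2228]
tcp_rot: [[0.94, 0.342, 0.001], [0.342, -0.94, -0.001], [0.0, 0.001, -1.0]]
force: [0.9, -0.6, 0.4]
opening: 0.323
grasp_force: 0.0
```

Emit:
move_arm(
  increments=[
    {"xyz":[29.2,-26.7,0],"roll":0,"grip":0},
    {"xyz":[29.2,-26.7,0],"roll":0,"grip":0},
    {"xyz":[29.2,-26.7,0],"roll":0,"grip":0},
    {"xyz":[29.2,-26.7,0],"roll":0,"grip":0},
    {"xyz":[29.2,-26.7,0],"roll":0,"grip":0},
  ],
)

```text
time_s: 2.35
position: [0.4412, -0.104, 0.2229]
tcp_rot: [[0.939, 0.343, 0.001], [0.343, -0.939, -0.0], [0.001, 0.001, -1.0]]
force: [0.9, -0.3, -0.9]
opening: 0.019
grasp_force: 0.0
```

Emit:
move_arm(
  increments=[
    {"xyz":[29.2,-26.7,0],"roll":0,"grip":0},
    {"xyz":[29.2,-26.7,0],"roll":0,"grip":0},
    {"xyz":[29.2,-26.7,0],"roll":0,"grip":0},
    {"xyz":[29.2,-26.7,0],"roll":0,"grip":0},
    {"xyz":[29.2,-26.7,0],"roll":0,"grip":0},
  ],
)

```text
time_s: 2.77
position: [0.5326, 0.0717, 0.2228]
tcp_rot: [[0.939, 0.343, 0.001], [0.343, -0.939, -0.0], [0.0, 0.0, -1.0]]
force: [0.6, -0.6, 0.4]
opening: 0.005
grasp_force: 0.0
```

Emit:
move_arm(
  increments=[
    {"xyz":[0,0,0],"roll":0,"grip":0},
    {"xyz":[0,0,0],"roll":0,"grip":0},
  ],
)

```text
time_s: 2.93
position: [0.5325, 0.0715, 0.2225]
tcp_rot: [[0.938, 0.347, 0.0], [0.347, -0.938, -0.0], [0.0, 0.0, -1.0]]
force: [0.5, 0.1, -0.1]
opening: 0.008
grasp_force: 0.0
```

```bash
cat >> h.py <<'E'
def wrist_pts(s,mask,depth):
    m=bot.camera_model("wrist"); K=np.array(m["intrinsics"]); T=np.array(m["tool_from_camera"])
    v,u=np.nonzero(mask&(depth>0)); z=depth[v,u]
    p=np.c_[(u-K[0,2])/K[0,0]*z,(v-K[1,2])/K[1,1]*z,z]@T[:3,:3].T+T[:3,3]
    return p@np.array(s["tcp_rot"]).T+np.array(s["position"])
E
python3 - <<'E'
from h import *
np.set_printoptions(precision=4,suppress=True)
s=bot.read_state(); im,d=bot.capture("wrist"); print(s["time_s"],s["position"],s["force"])
for l in ["length_stop","key_top","pin_stop","flat_stop"]:
    for t in bot.trace(l,"wrist")[:1]:
        p=wrist_pts(s,t["mask"],d); c,sz,a=cv2.minAreaRect(p[p[:,2]>.06,:2].astype(np.float32)*1000)
        print(l,round(t["conf"],2),len(p),"median",np.median(p,0),"rect",c,sz,a)
cv2.imwrite("pics/w.png",cv2.cvtColor(im,cv2.COLOR_RGB2BGR))
E
```

```text
2.9333 [0.5325 0.0715 0.2225] [ 0.5151  0.0738 -0.1106]
key_top 0.79 2160 median [0.5357 0.072  0.0668] rect (534.2141723632812, 71.23957824707031) (55.30963897705078, 51.69813537597656) 19.786956787109375
pin_stop 0.85 1530 median [0.4948 0.1933 0.0668] rect (489.1025085449219, 196.7198944091797) (56.04096221923828, 24.766263961791992) 20.06134033203125
flat_stop 0.91 1560 median [ 0.592  -0.0814  0.0662] rect (590.9193725585938, -85.7690200805664) (56.11996841430664, 24.793724060058594) 19.773548126220703
```

View pics/w.png

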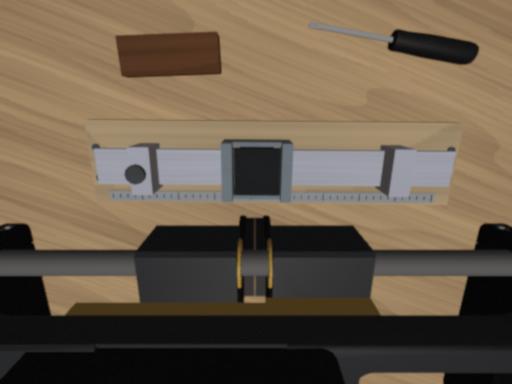

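The wrist view shows the key at (257,170), the pinned stop at (140,172) and the flat stop at (398,172), all lined up with the tool. The key is within 2 mm of the TCP, so I'm going down.

Emit:
move_arm(
  increments=[
    {"xyz":[1.5,0,35],"roll":0,"grip":0},
    {"xyz":[0,0,40],"roll":0,"grip":0},
    {"xyz":[0,0,40],"roll":0,"grip":0},
    {"xyz":[0,0,30],"roll":0,"grip":0},
    {"xyz":[0,0,0],"roll":0,"grip":0},
  ],
)

```text
time_s: 3.6
position: [0.5286, 0.069, 0.0724]
tcp_rot: [[0.94, 0.34, -0.013], [0.34, -0.94, 0.001], [-0.012, -0.005, -1.0]]
force: [-1.6, 0.5, 0.2]
opening: 0.003
grasp_force: 0.0
```

Emit:
move_arm(
  increments=[
    {"xyz":[0,0,4],"roll":0,"grip":0},
    {"xyz":[0,0,4],"roll":0,"grip":0},
    {"xyz":[0,0,2],"roll":0,"grip":0},
    {"xyz":[0,0,2],"roll":0,"grip":0},
    {"xyz":[0,0,0],"roll":0,"grip":0},
  ],
)

```text
time_s: 4.02
position: [0.5349, 0.0698, 0.0671]
tcp_rot: [[0.939, 0.343, 0.004], [0.343, -0.939, -0.001], [0.004, 0.002, -1.0]]
force: [0.3, -0.7, 2.0]
opening: 0.007
grasp_force: 1.2
```

Emit:
move_arm(
  increments=[
    {"xyz":[0,0,2],"roll":0,"grip":0},
    {"xyz":[0,0,2],"roll":0,"grip":0},
    {"xyz":[0,0,1],"roll":0,"grip":0},
    {"xyz":[0,0,0],"roll":0,"grip":0},
    {"xyz":[0,0,0],"roll":0,"grip":0},
  ],
)

```text
time_s: 4.43
position: [0.5349, 0.0699, 0.0623]
tcp_rot: [[0.939, 0.343, 0.004], [0.343, -0.939, -0.001], [0.003, 0.002, -1.0]]
force: [0.4, -0.5, 7.9]
opening: 0.013
grasp_force: 4.4
```

Emit:
move_arm(
  increments=[
    {"xyz":[0,0,1.5],"roll":0,"grip":0},
    {"xyz":[0,0,0],"roll":0,"grip":0},
    {"xyz":[0,0,0],"roll":0,"grip":0},
  ],
)

```text
time_s: 4.68
position: [0.5349, 0.0699, 0.062]
tcp_rot: [[0.939, 0.343, 0.004], [0.343, -0.939, -0.001], [0.004, 0.002, -1.0]]
force: [-3.0, -1.4, 17.2]
opening: 0.01
grasp_force: 8.9
```

The key is fully down, at about 17 N. I'm sliding it toward the pin, along tool −y.

Emit:
move_arm(
  increments=[
    {"xyz":[0,-4,0],"roll":0,"grip":0},
    {"xyz":[0,-4,0],"roll":0,"grip":0},
    {"xyz":[0,-4,0],"roll":0,"grip":0},
    {"xyz":[0,-4,0],"roll":0,"grip":0},
    {"xyz":[0,-4,0],"roll":0,"grip":0},
  ],
)

```text
time_s: 5.1
position: [0.5282, 0.0887, 0.062]
tcp_rot: [[0.939, 0.343, 0.005], [0.343, -0.939, -0.001], [0.004, 0.003, -1.0]]
force: [-1.3, -2.7, 16.9]
opening: 0.006
grasp_force: 8.9
```

Emit:
move_arm(
  increments=[
    {"xyz":[0,-5,0],"roll":0,"grip":0},
    {"xyz":[0,-5,0],"roll":0,"grip":0},
    {"xyz":[0,-5,0],"roll":0,"grip":0},
    {"xyz":[0,-5,0],"roll":0,"grip":0},
    {"xyz":[0,-5,0],"roll":0,"grip":0},
  ],
)

```text
time_s: 5.52
position: [0.5196, 0.1124, 0.062]
tcp_rot: [[0.939, 0.343, 0.005], [0.343, -0.939, -0.001], [0.004, 0.002, -1.0]]
force: [-2.3, -2.9, 18.5]
opening: 0.007
grasp_force: 9.0
```

Emit:
move_arm(
  increments=[
    {"xyz":[0,-5,0],"roll":0,"grip":0},
    {"xyz":[0,-5,0],"roll":0,"grip":0},
    {"xyz":[0,-5,0],"roll":0,"grip":0},
    {"xyz":[0,-3,0],"roll":0,"grip":0},
    {"xyz":[0,-3,0],"roll":0,"grip":0},
  ],
)

```text
time_s: 5.93
position: [0.5125, 0.1323, 0.062]
tcp_rot: [[0.939, 0.343, 0.005], [0.343, -0.939, -0.0], [0.005, 0.002, -1.0]]
force: [-1.1, -1.9, 17.3]
opening: 0.006
grasp_force: 9.0
```

Travel so far is about 66 mm. I'm going on slowly until the push force rises.

Emit:
move_arm(
  increments=[
    {"xyz":[0,-2.5,0],"roll":0,"grip":0},
    {"xyz":[0,-2.5,0],"roll":0,"grip":0},
    {"xyz":[0,-2.5,0],"roll":0,"grip":0},
    {"xyz":[0,-2.5,0],"roll":0,"grip":0},
    {"xyz":[0,-2.5,0],"roll":0,"grip":0},
  ],
)

```text
time_s: 6.35
position: [0.5083, 0.144, 0.062]
tcp_rot: [[0.939, 0.343, 0.005], [0.343, -0.939, -0.0], [0.005, 0.002, -1.0]]
force: [-1.8, -2.2, 17.4]
opening: 0.005
grasp_force: 9.0
```

Emit:
move_arm(
  increments=[
    {"xyz":[0,-1.5,0],"roll":0,"grip":0},
    {"xyz":[0,-1.5,0],"roll":0,"grip":0},
    {"xyz":[0,-1,0],"roll":0,"grip":0},
    {"xyz":[0,0,0],"roll":0,"grip":0},
  ],
)

```text
time_s: 6.68
position: [0.5072, 0.1468, 0.062]
tcp_rot: [[0.939, 0.345, 0.006], [0.345, -0.939, -0.002], [0.005, 0.004, -1.0]]
force: [-1.2, -5.8, 18.0]
opening: 0.001
grasp_force: 8.9
```

Emit:
move_arm(
  increments=[
    {"xyz":[0,-1.5,0],"roll":0,"grip":0},
    {"xyz":[0,-1,0],"roll":0,"grip":0},
    {"xyz":[0,0,0],"roll":0,"grip":0},
  ],
)

```text
time_s: 6.93
position: [0.5071, 0.1478, 0.0621]
tcp_rot: [[0.938, 0.346, 0.007], [0.346, -0.938, -0.004], [0.005, 0.006, -1.0]]
force: [-0.2, -11.0, 16.2]
opening: 0.005
grasp_force: 8.5
```

```bash
python3 - <<'E'
from h import *
s=bot.read_state(); im,d=bot.capture("wrist"); print(s["time_s"],s["position"],s["force"])
im2,d2=bot.capture("side")
cv2.imwrite("pics/w2.png",cv2.cvtColor(np.hstack([cv2.resize(im[20:300,:330],(400,340)),cv2.resize(im2[140:310,130:330],(400,340))]),cv2.COLOR_RGB2BGR))
E
```

```text
6.9333 [0.50713498 0.147764   0.06205908] [ -0.15252964 -11.00520139  16.20313657]
```

View pics/w2.png

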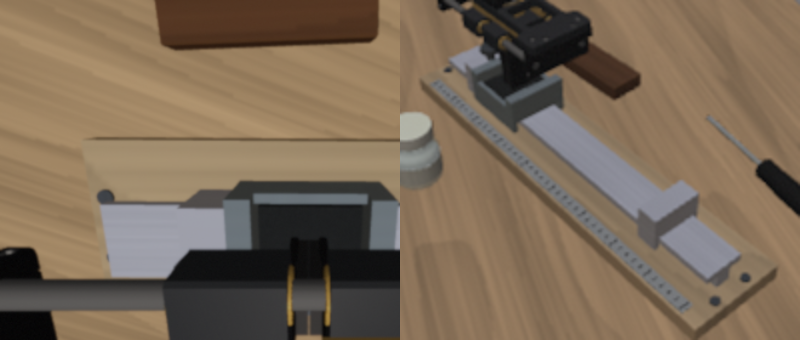

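In the wrist crop the stop's end block (225,225) sits right against the pinned block (190,225), and the push force has risen to 11 N, so it is in contact. I'm lifting straight up so the key springs back.

Emit:
move_arm(
  increments=[
    {"xyz":[0,0,-2],"roll":0,"grip":0},
    {"xyz":[0,0,-3],"roll":0,"grip":0},
    {"xyz":[0,0,-4],"roll":0,"grip":0},
    {"xyz":[0,0,-6],"roll":0,"grip":0},
    {"xyz":[0,0,-12],"roll":0,"grip":0},
  ],
)

```text
time_s: 7.45
position: [0.5027, 0.1502, 0.0856]
tcp_rot: [[0.939, 0.343, -0.004], [0.343, -0.939, 0.0], [-0.003, -0.001, -1.0]]
force: [-0.6, 0.3, -0.5]
opening: 0.006
grasp_force: 0.0
```

Emit:
move_arm(
  increments=[
    {"xyz":[0,0,-25],"roll":0,"grip":0},
    {"xyz":[0,0,-35],"roll":0,"grip":0},
    {"xyz":[0,0,-35],"roll":0,"grip":0},
    {"xyz":[0,0,-30],"roll":0,"grip":0},
    {"xyz":[0,0,0],"roll":0,"grip":0},
  ],
)

```text
time_s: 7.87
position: [0.5076, 0.151, 0.217]
tcp_rot: [[0.939, 0.343, 0.012], [0.343, -0.939, 0.002], [0.012, 0.003, -1.0]]
force: [0.7, 0.0, 1.2]
opening: 0.008
grasp_force: 0.0
```

```bash
python3 - <<'E'
from h import *
s=bot.read_state(); im,d=bot.capture("wrist"); print(s["time_s"],s["position"],s["force"])
C={}
for l in ["length_stop","key_top","pin_stop"]:
    for t in bot.trace(l,"wrist")[:1]:
        p=wrist_pts(s,t["mask"],d); c,sz,a=cv2.minAreaRect(p[p[:,2]>.058,:2].astype(np.float32)*1000)
        C[l]=np.array(c); print(l,round(t["conf"],2),np.median(p,0),c,sz,a)
if len(C)>1 and "key_top" in C: print(np.linalg.norm(C["key_top"]-C["pin_stop"]))
cv2.imwrite("pics/w3.png",cv2.cvtColor(im,cv2.COLOR_RGB2BGR))
E
```

```text
7.8667 [0.50759445 0.15095009 0.21703714] [0.68598636 0.02262978 1.15906415]
length_stop 0.83 [0.51067159 0.14948819 0.06699386] (506.25518798828125, 148.9251251220703) (68.44107055664062, 81.76065826416016) 20.091899871826172
key_top 0.73 [0.5086508  0.14862529 0.06682251] (505.4986877441406, 147.72215270996094) (57.9420280456543, 51.715110778808594) 20.465951919555664
pin_stop 0.57 [0.49492303 0.19817435 0.06725258] (490.1529541015625, 197.24778747558594) (59.375431060791016, 24.390640258789062) 19.833831787109375
51.84862621099076
```

View pics/w3.png

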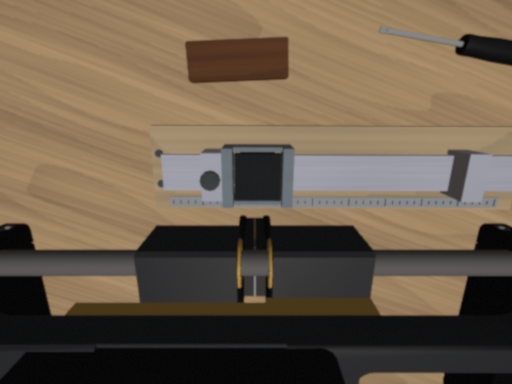

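The wrist view shows the stop at (258,177) against the pinned block at (211,177), with a measured distance of 51.8 mm. The key is back up at about 67 mm and the arm is clear.

```bash
python3 -c "
from rig import bot
print(bot.hand_in())"
```

```text
the job is handed in; nothing more can be done
None
```

The length stop rests against the pinned end stop (measured 51.8 mm between centres, 52 expected), its key is back up, the arm is clear, and the job is handed in; no verdict was returned.

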